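# Sort soft lemons from hard by squeezing

### The job

Find out by gently squeezing the four lemons on the wooden board across their width which of them are soft. Put every soft lemon into the blue bowl and leave the hard ones lying on the board; do not bruise or drop a lemon, and leave the timer, the mug and the crock alone.

Things in the scene. Friction and masses are not known exactly. Their poses are not given: they have to be found in the camera images.
- spot_1 (a point): A point on the board's top on which one of the four lemons lies at the start: the middle of its underside within 5 mm of here and its long axis within 0.2 rad of the board's x axis. x, y, z as the board's. The lemons look alike, yellow, 66 mm long, 50 mm wide, 51 mm high, 60 to 110 g; some are soft and some hard, and which lies where changes.
- spot_2 (a point): A point on the board's top on which one of the four lemons lies at the start: the middle of its underside within 5 mm of here and its long axis within 0.2 rad of the board's x axis. x, y, z as the board's. A lemon gives only if squeezed across its width on its two cheeks, at mid height (25 mm above this point).
- spot_3 (a point): A point on the board's top on which one of the four lemons lies at the start: the middle of its underside within 5 mm of here and its long axis within 0.2 rad of the board's x axis. x, y, z as the board's. Squeezed with 20 N on each finger a soft lemon gets 12 to 15 mm narrower than 50 mm, a hard one under 6 mm; the give grows with the force and springs back.
- spot_4 (a point): A point on the board's top on which one of the four lemons lies at the start: the middle of its underside within 5 mm of here and its long axis within 0.2 rad of the board's x axis. x, y, z as the board's. A lemon bruises if it is squeezed with more than 45 N on each finger.
- board: A fixed flat wooden board with a dark groove round its edge, 240 mm (x) by 260 mm (y), 14 mm thick, on which four lemons lie in two rows of two, each row along y. Origin at the centre of its underside; its top is 14 mm higher.
- bowl: A loose blue stoneware bowl, 225 mm across the rim, 78 mm high, 0.55 kg; origin at the centre of its underside. Its round inner floor lies about 12 mm above the origin, is about 100 mm across and from there the walls slope out to about 210 mm inside the rim. It stands on the other side of the robot's centre line from the board.
- timer: A white round kitchen timer, 63 mm across, 55 mm high; origin at the centre of its underside. A bystander.
- mug: A speckled white mug, 86 mm by 121 mm with its handle, 90 mm high; origin under its centre. A bystander.
- crock: A cream stoneware crock, 110 mm across, 56 mm high; origin at the centre of its underside. A bystander.

How it is judged:
At the end, for the whole second after the job is handed in: Every soft lemon lies at rest in the upright bowl (its origin, the middle of its underside at the start, within 85 mm of the bowl's axis, 0 to 90 mm above its underside); every hard one lies at rest on the board (origin within its outline, 0 to 70 mm above its underside) (horizontal distance between each of soft_lemon_1, soft_lemon_2 and bowl below 0.085 m and z of soft_lemon_1 in the frame of bowl between 0 and 0.09 m and z of soft_lemon_2 in the frame of bowl between 0 and 0.09 m and x of hard_lemon_1 in the frame of board between -0.12 and 0.12 m and y of hard_lemon_1 in the frame of board between -0.13 and 0.13 m and z of hard_lemon_1 in the frame of board between 0 and 0.07 m and x of hard_lemon_2 in the frame of board between -0.12 and 0.12 m and y of hard_lemon_2 in the frame of board between -0.13 and 0.13 m and z of hard_lemon_2 in the frame of board between 0 and 0.07 m and linear speed of each of hard_lemon_1, soft_lemon_1, hard_lemon_2, soft_lemon_2 below 0.03 m/s and angle between bowl's own z axis and vertical below 0.1 rad); the robot touches nothing.
It fails at once if a lemon is bruised: squeezed with more than 45 N on a finger (both fingers' forces added up: 90 N) (contact force between the fingers and hard_lemon_1 above 90 N or contact force between the fingers and soft_lemon_1 above 90 N or contact force between the fingers and hard_lemon_2 above 90 N or contact force between the fingers and soft_lemon_2 above 90 N).
It fails at once if a lemon is dropped: it moves faster than 1.2 m/s (a fall of 7 cm) with no finger on it ((linear speed of hard_lemon_1 above 1.2 m/s and contact force between the fingers and hard_lemon_1 below 0.1 N) or (linear speed of soft_lemon_1 above 1.2 m/s and contact force between the fingers and soft_lemon_1 below 0.1 N) or (linear speed of hard_lemon_2 above 1.2 m/s and contact force between the fingers and hard_lemon_2 below 0.1 N) or (linear speed of soft_lemon_2 above 1.2 m/s and contact force between the fingers and soft_lemon_2 below 0.1 N)).
It fails at once if a bystander (timer, mug or crock) is moved by more than 25 mm (distance of any of timer, mug, crock from where it was at the start of the episode above 0.025 m).
It also fails if it takes over 72 s, if anything falls off the work surface, if the arm or the gripper's body presses on something with over 40 N, if the wrist force passes 120 N, or if a joint passes its speed limit or range.

### The arm

A 6-joint arm with a two-finger parallel gripper is mounted at the origin on the work surface; the furniture and walls round the work are solid. World frame = base frame: x ahead of the robot, y to its left, z up, the work surface at z = 0. Lengths are in m, angles in rad, forces in N, time in s.
With the tool pointing down it reaches from about 0.3 to 0.775 m from the base axis. Payload 14.6 kg.
Tool frame: the origin (TCP) lies at the very end of the fingers, on their centre line; the grasp point (between the pads) lies 19 mm behind it; z points along the fingers, x is the direction in which the jaws open and shut, and the axes are right-handed (so a half turn about z gives the same grasp; the last joint's range is limited). The gripper opens to 94 mm and grips with 3 to 60 N. Pads are 16 mm wide; open, the fingers measure 119 mm over their backs; the gripper's body (75 mm by 177 mm) begins 78 mm behind the grasp point.
Start: joints at [1.245, 0.3, 1.521, -0, 1.321, -0.067], TCP at [0.141, 0.532, 0.205] pointing down, gripper open.
Joint ranges: [-3.03, 3.03], [-0.79, 2.21], [0.23, 2.52], [-1.04, 4.18], [0, 3.07], [-2.55, 2.55]. Speed limits (rad/s): [2.22, 2.22, 2.57, 3.14, 3.14, 3.14].

### API

Orientations are given as [roll, pitch, yaw] about the fixed x, y, z axes, in that order (R = Rz(yaw) Ry(pitch) Rx(roll)).
In Python, from station import ctrl gives the robot as it stands.
- The arm moves only by the shell command python3 -m inch 'ROWS' [FORCE]. ROWS is JSON, one flat list of numbers, 7 for each row, row after row: the shift along the tool's x, y, z in cm, then the turn, a rotation vector about the tool's x, y, z in rad, then the opening, from 0 (shut) to 1 (fully open). In form: [tx, ty, tz, wx, wy, wz, claw, tx, ty, tz, wx, wy, wz, claw, ...]. A call has 1 to 20 rows; each row shifts and turns the commanded pose from where the row before left it, along the tool's axes as they then stand; what a row does not reach is not made up. A row lasts 1/8 s, in which the tool goes at most 62.5 mm and 10.7 degrees, less where a joint would pass 70% of its speed; a pose out of reach is approached as far as the arm can. A call is refused whole if a number of a shift passes 6.25 or a number of a turn 0.188, either way. A call with a gripper value outside its range is refused whole. The fingers move at their own pace and stop on an object; FORCE is the grip in N (left out, the last holds). Time passes only in rows, so rows that do not move let the fingers close. It gives the time, the measured TCP pose, the force and the opening at its end, in the units of the state.
- ctrl.get_obs(): the state, without advancing time (a new reading comes with each control period).
- ctrl.camera(name): name is "side" or "top"; returns (picture, depth): 480x640x3 uint8, red, green, blue; 480x640 float32, m along the optical axis (not along the pixel's ray), 0 where there is no reading.
- ctrl.camera_params(name): a dict with "vertical_fov" (degrees; the focal length in pixels is half the picture's height over the tangent of half this angle, whatever the lens; pixels are square), "cx", "cy" (the principal point, pixels), "camera_from_world" (4x4, takes a point from world to camera coordinates). Camera axes: x right, y down, z forward; pixel columns grow to the right and rows downward; lengths in m; the calibration is good to about 2 mm. A picture is of the moment at which its call begins. camera_params takes no time and is no camera call.
- ctrl.hand_in(): hands the job in, once; it reports no verdict.
Trained networks look in the newest picture that a camera, given by its name, has taken for a name from the list of things; names that differ only in an ending like _2 or _b are one class to them, and where a whole thing is asked for, a point or a joint stands for the part that bears it (a point fixed in the world has none). Each returns a list of dicts, best first, with "score" (0 to 1); they miss things now and then, are a little off and sometimes report something else, mostly with a low value. They report only what shows in the picture. A call takes as long as a camera call.
- ctrl.spot_in(camera, label): "bbox" ([centre column, centre row, width, height] in pixels, round what is visible of it).
- ctrl.place_of(camera, label): "centre" ([column, row] in pixels: a listed point, or the origin of a listed thing).
The state is a dict: "time_s": time; "qpos": joint angles; "joint_vel": joint speeds; "tau": joint torques, N m; "ee_pos": TCP position; "eef_rot": TCP orientation; "force": force on the tool from outside, world axes, zero at the start; "moment": the same for the moment, N m; "grip_width": finger opening in m.
Only numpy, scipy, OpenCV 4.12 (cv2) and the standard library are available. Lean on these libraries where they do the work, as an engineer would, in place of code of your own. Each camera call takes 0.05 s, during which the arm holds its last target. There are 200 camera calls.

## Working session

There is one attempt and no reset: what is moved stays moved. The work goes in short steps, Python scripts to look and compute and a shell command to move; the robot and the scene stay as the last step left them, time stands still between calls to the robot, and variables do not carry over. Pictures are saved under pics/ and viewed, about 8 in all and at most 12, crops included, and the job is handed in when it is done.

```bash
mkdir -p pics
cat > h.py <<'E'
import numpy as np, cv2
from station import ctrl
def ray(cam,uv):
    p=ctrl.camera_params(cam); f=240/np.tan(np.radians(p["vertical_fov"])/2)
    T=np.linalg.inv(np.array(p["camera_from_world"]))
    d=T[:3,:3]@np.array([(uv[0]-p["cx"])/f,(uv[1]-p["cy"])/f,1]); return T[:3,3],d
def at_z(cam,uv,z):
    o,d=ray(cam,uv); return o+d*(z-o[2])/d[2]
def cloud(cam,depth):
    p=ctrl.camera_params(cam); f=240/np.tan(np.radians(p["vertical_fov"])/2)
    T=np.linalg.inv(np.array(p["camera_from_world"])); v,u=np.mgrid[:480,:640]
    P=np.stack([(u-p["cx"])/f*depth,(v-p["cy"])/f*depth,depth],-1); return P@T[:3,:3].T+T[:3,3]
E
python3 - <<'E'
from h import *
np.set_printoptions(precision=3,suppress=True)
im,d=ctrl.camera("top"); cv2.imwrite("pics/top.png",im[:,:,::-1])
im2,d2=ctrl.camera("side"); cv2.imwrite("pics/side.png",im2[:,:,::-1])
C=cloud("top",d)
hsv=cv2.cvtColor(im,cv2.COLOR_RGB2HSV)
m=((hsv[...,0]>18)&(hsv[...,0]<35)&(hsv[...,1]>150)&(d>0)&(C[...,2]>.025)).astype(np.uint8)
n,l,s,c=cv2.connectedComponentsWithStats(m)
for i in range(1,n):
    if s[i,4]>100:
        P=C[l==i]; r=cv2.minAreaRect(P[:,:2].astype(np.float32)*1000); print(c[i],s[i,4],P.min(0),P.max(0),r)
for k in ["bowl","board","spot_1","timer","mug","crock"]:
    for r in ctrl.place_of("top",k)[:5]: print(k,round(r["score"],2),np.round(r["centre"]),at_z("top",r["centre"],.014 if k in("spot_1",) else 0))
o=ctrl.get_obs(); print(o)
E
```

```text
[512.835 136.187] 278 [ 0.721 -0.384  0.197] [ 0.788 -0.331  0.278] ((754.3289794921875, -360.5788879394531), (33.20953369140625, 75.43721008300781), 48.7005729675293)
[253.646 244.997] 393 [0.522 0.191 0.038] [0.586 0.239 0.069] ((552.5486450195312, 215.44276428222656), (53.33181381225586, 52.72620391845703), 28.47737693786621)
[303.945 250.553] 398 [0.508 0.07  0.04 ] [0.57  0.119 0.069] ((538.2164306640625, 95.15975189208984), (53.67154312133789, 52.01129150390625), 47.53498458862305)
[245.209 289.924] 421 [0.415 0.208 0.036] [0.475 0.257 0.071] ((444.10638427734375, 232.78883361816406), (53.43406677246094, 53.258541107177734), 27.520706176757812)
[ 76.629 302.499] 1769 [0.346 0.548 0.026] [0.461 0.701 0.067] ((421.98760986328125, 631.9388427734375), (92.22697448730469, 164.91448974609375), 35.36614990234375)
[296.443 299.137] 415 [0.392 0.086 0.039] [0.454 0.134 0.068] ((422.1713562011719, 111.97969055175781), (52.38206100463867, 53.222259521484375), 44.549739837646484)
bowl 0.56 [419. 258.] [ 0.529 -0.189  0.   ]
board 0.85 [276. 275.] [0.486 0.163 0.   ]
spot_1 0.87 [253. 243.] [0.563 0.221 0.014]
spot_1 0.8 [296. 298.] [0.428 0.115 0.014]
spot_1 0.74 [305. 254.] [0.537 0.093 0.014]
spot_1 0.61 [247. 294.] [0.439 0.232 0.014]
timer 0.81 [497. 253.] [ 0.542 -0.384  0.   ]
mug 0.67 [344. 176.] [ 0.743 -0.005  0.   ]
crock 0.82 [165. 268.] [0.503 0.438 0.   ]
crock 0.75 [306. 256.] [0.534 0.091 0.   ]
{'time_s': 0.4, 'qpos': array([ 1.245,  0.3  ,  1.521, -0.   ,  1.321, -0.067]), 'joint_vel': array([ 0.001, -0.   , -0.001, -0.002,  0.002, -0.001]), 'tau': array([  0.001, -53.121, -35.261,   0.071,   0.022,   0.   ]), 'ee_pos': array([0.141, 0.532, 0.205]), 'eef_rot': array([3.142, 0.   , 1.312]), 'force': array([ 0.145,  0.012, -0.365]), 'moment': array([-0.027, -0.016, -0.01 ]), 'grip_width': 0.0941843127127755}
```

View pics/top.png

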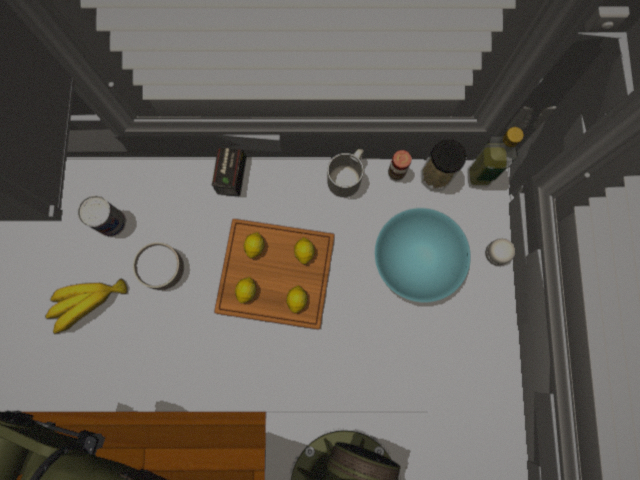

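View pics/side.png

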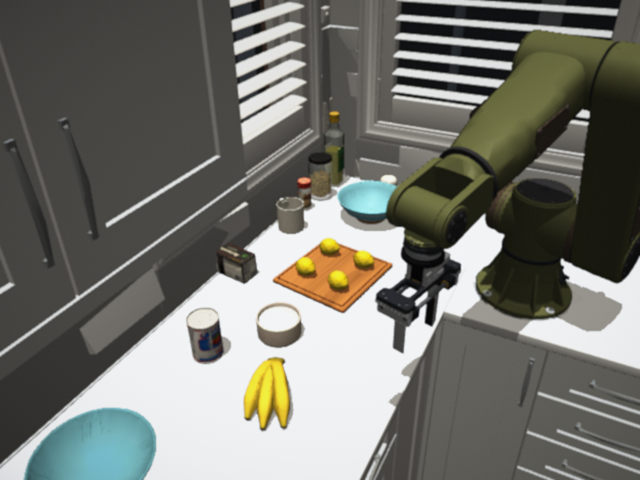

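The top view shows the board with lemons at about (254,245), (305,251), (246,290) and (297,300). The blue bowl is at (422,255), and a second bowl at bottom left in the side view isn't the one I need. Next I'll fit the lemon poses and the bowl centre.

```bash
cat > fit.py <<'E'
from h import *
from scipy.optimize import least_squares
def lemons(C,seeds,zc=.0395):
    out=[]
    for s in seeds:
        q=np.r_[s,0 if len(out)<0 else -.15]
        for R in (.04,.036):
            P=C[(np.hypot(C[...,0]-q[0],C[...,1]-q[1])<R)&(C[...,2]>.03)&(C[...,2]<.08)]
            def f(q):
                c,s_=np.cos(q[2]),np.sin(q[2]); dx,dy=P[:,0]-q[0],P[:,1]-q[1]
                return np.sqrt(((c*dx+s_*dy)/.033)**2+((-s_*dx+c*dy)/.025)**2+((P[:,2]-zc)/.0255)**2)-1
            q=least_squares(f,q,loss="soft_l1",f_scale=.1).x
        out.append((q,len(P),np.std(f(q))*.025))
    return out
def rel(p,yaw):
    """tool-frame shift (cm) and wz to reach world TCP p, tool yaw"""
    o=ctrl.get_obs(); y=o["eef_rot"][2]; d=(np.array(p)-o["ee_pos"])*100
    return np.round([np.cos(y)*d[0]+np.sin(y)*d[1], np.sin(y)*d[0]-np.cos(y)*d[1], -d[2], -(yaw-y)],3)
E
python3 - <<'E'
from fit import *
np.set_printoptions(precision=4,suppress=True)
im,d=ctrl.camera("top"); C=cloud("top",d)
for q,n,s in lemons(C,[(.554,.215),(.539,.0945),(.445,.2325),(.423,.110)]):
    print(q,n,s,"rel",rel([q[0],q[1],.12],q[2]+np.pi/2))
hsv=cv2.cvtColor(im,cv2.COLOR_RGB2HSV)
m=(hsv[...,0]>80)&(hsv[...,0]<105)&(hsv[...,1]>80)&(d>0)&(np.abs(C[...,1]+.19)<.16)&(abs(C[...,0]-.53)<.16)
P=C[m]; print(len(P),P.min(0),P.max(0))
B=P[P[:,2]>.07]; print("rim",cv2.minEnclosingCircle((B[:,:2]*1000).astype(np.float32)))
m=(np.abs(C[...,0]-.485)<.02)&(np.abs(C[...,1]-.163)<.02); print("board z",np.median(C[m][:,2]))
E
```

```text
[ 0.5549  0.2156 -0.124 ] 408 0.0019032494044952102 rel [-19.952  48.12    8.542  -0.135]
[0.5408 0.0943 0.0087] 407 0.0018717934151252379 rel [-32.036  49.869   8.542  -0.267]
[ 0.4448  0.2326 -0.2814] 432 0.0018753886858771344 rel [-21.128  37.048   8.542   0.023]
[ 0.4234  0.1112 -0.1046] 424 0.0019812001040544697 rel [-33.409  38.086   8.542  -0.154]
1053 [ 0.4191 -0.2895  0.0055] [ 0.632  -0.0755  0.0822]
rim ((524.3262939453125, -183.224365234375), 109.08828735351562)
board z 0.014233215393139154
```

```bash
python3 -m inch '[-2.11,3.7,0.5,0,0,0.002,1, -2.11,3.7,0.5,0,0,0.002,1, -2.11,3.7,0.5,0,0,0.002,1, -2.11,3.7,0.5,0,0,0.002,1, -2.11,3.7,0.5,0,0,0.002,1, -2.11,3.7,0.5,0,0,0.002,1, -2.11,3.7,0.5,0,0,0.002,1, -2.11,3.7,0.5,0,0,0.002,1, -2.11,3.7,0.5,0,0,0.002,1, -2.11,3.7,0.5,0,0,0.002,1, 0,0,0,0,0,0,1, 0,0,0,0,0,0,1]' 20
python3 - <<'E'
from fit import *
print(rel([.4448,.2326,.021],np.pi/2-.281))
im,d=ctrl.camera("top"); C=cloud("top",d)
for q,n,s in lemons(C,[(.554,.215),(.539,.0945),(.423,.110)]): print(q,n,s)
E
```

```text
time_s: 1.95
ee_pos: [0.4414, 0.2306, 0.1555]
eef_rot: [-3.141, -0.0, 1.292]
force: [0.4, 0.3, -0.2]
grip_width: 0.0942
[2.8700e-01 2.7000e-01 1.3447e+01 2.0000e-03]
[ 0.55221677  0.21712676 -0.5661774 ] 318 0.001981628990957819
[0.54083799 0.09438163 0.03920035] 409 0.0019405804010399165
[ 0.42371763  0.11090693 -0.1349924 ] 426 0.0017302363470829728
```

Descend and squeeze lemon 3 at 20 N.

```bash
python3 -m inch '[0.29,0.27,2.5,0,0,0,1, 0,0,3,0,0,0,1, 0,0,3,0,0,0,1, 0,0,3,0,0,0,1, 0,0,1.95,0,0,0,1, 0,0,0,0,0,0,1, 0,0,0,0,0,0,0.6, 0,0,0,0,0,0,0.55, 0,0,0,0,0,0,0.5, 0,0,0,0,0,0,0.45, 0,0,0,0,0,0,0.4, 0,0,0,0,0,0,0.2, 0,0,0,0,0,0,0, 0,0,0,0,0,0,0, 0,0,0,0,0,0,0, 0,0,0,0,0,0,0]' 20
```

```text
time_s: 4.0
ee_pos: [0.4452, 0.2323, 0.0212]
eef_rot: [3.141, -0.0, 1.292]
force: [-2.5, -1.2, 4.9]
grip_width: 0.0466
```

```bash
python3 -m inch '[0,0,0,0,0,0,0, 0,0,0,0,0,0,0]'
```

```text
time_s: 4.25
ee_pos: [0.4452, 0.2323, 0.0212]
eef_rot: [3.141, -0.0, 1.292]
force: [-0.3, -1.7, 5.2]
grip_width: 0.0461
```

```bash
python3 -m inch '[0,0,0,0,0,0,0, 0,0,0,0,0,0,0, 0,0,0,0,0,0,0, 0,0,0,0,0,0,0]'; python3 -c "
from fit import *
print(rel([.4237,.1110,.13],np.pi/2-.12))"
```

```text
time_s: 4.75
ee_pos: [0.4452, 0.2323, 0.0212]
eef_rot: [3.141, -0.0, 1.292]
force: [-0.4, -1.3, 5.8]
grip_width: 0.046
[-12.257   1.268 -10.882  -0.159]
```

Lemon 3 is 46 mm wide under 20 N, so it's hard. I'll release it and go to lemon 4.

```bash
python3 -m inch '[0,0,0,0,0,0,0.6, 0,0,0,0,0,0,1, 0,0,0,0,0,0,1, 0,0,-2,0,0,0,1, 0,0,-3,0,0,0,1, 0,0,-3,0,0,0,1, 0,0,-2.9,0,0,0,1, -3.06,0.32,0,0,0,0,1, -3.06,0.32,0,0,0,0,1, -3.06,0.32,0,0,0,0,1, -3.06,0.32,0,0,0,0,1, 0,0,0,0,0,-0.08,1, 0,0,0,0,0,-0.08,1, 0,0,0,0,0,0,1]' 20;  python3 - <<'E'
from fit import *
print(rel([.4237,.1110,.021],np.pi/2-.12))
im,d=ctrl.camera("top"); C=cloud("top",d)
for q,n,s in lemons(C,[(.554,.215),(.539,.0945),(.4448,.2326)]): print(q,n,s)
E
```

```text
time_s: 6.5
ee_pos: [0.4237, 0.1111, 0.1299]
eef_rot: [3.142, -0.0, 1.451]
force: [-0.1, 1.0, -0.1]
grip_width: 0.0938
[-1.1000e-02 -1.0000e-03  1.0893e+01  1.0000e-03]
[ 0.5545188   0.21575823 -0.20832693] 407 0.0018877314439743496
[ 0.53748078  0.09451887 -0.07151842] 218 0.0019354061189188446
[ 0.44571468  0.23120712 -0.48670859] 244 0.0017917685196843114
```

```bash
python3 -m inch '[0,0,2.4,0,0,0,1, 0,0,3,0,0,0,1, 0,0,3,0,0,0,1, 0,0,2.5,0,0,0,1, 0,0,0,0,0,0,0.8, 0,0,0,0,0,0,0.6, 0,0,0,0,0,0,0.55, 0,0,0,0,0,0,0.5, 0,0,0,0,0,0,0.45, 0,0,0,0,0,0,0.4, 0,0,0,0,0,0,0.2, 0,0,0,0,0,0,0, 0,0,0,0,0,0,0, 0,0,0,0,0,0,0, 0,0,0,0,0,0,0, 0,0,0,0,0,0,0, 0,0,0,0,0,0,0, 0,0,0,0,0,0,0]' 20;  python3 -c "
from fit import *
print(rel([.5408,.0945,.13],np.pi/2-.02), rel([.524,-.183,.18],1.451))"
```

```text
time_s: 8.8
ee_pos: [0.424, 0.1112, 0.0214]
eef_rot: [3.141, -0.0, 1.452]
force: [-1.9, -1.0, 7.4]
grip_width: 0.0357
[ -0.272  11.794 -10.858  -0.099] [-2.8026e+01  1.3412e+01 -1.5858e+01  1.0000e-03]
```

Lemon 4 is 35.7 mm wide, so it's soft. I'll lift it and carry it to the near half of the bowl.

```bash
python3 -m inch '[0,0,-1,0,0,0,0, 0,0,-2,0,0,0,0, 0,0,-3,0,0,0,0, 0,0,-3,0,0,0,0, 0,0,-2.9,0,0,0,0, -1.5,0.5,0,0,0,0,0, -2.7,1,0,0,0,0,0, -2.7,1,0,0,0,0,0, -2.7,1,0,0,0,0,0, -2.7,1,0,0,0,0,0, -2.7,1,0,0,0,0,0, -2.7,1,0,0,0,0,0, -2.7,1,0,0,0,0,0, -2.7,1,0,0,0,0,0, -2.7,1,0,0,0,0,0, -2.6,0.5,0,0,0,0,0, 0,0,0,0,0,0,0, 0,0,0,0,0,0,0]' 25;  python3 - <<'E'
from fit import *
print(rel([.490,-.183,.033],1.451))
im,d=ctrl.camera("side"); cv2.imwrite("pics/s2.png",im[100:400,200:640,::-1])
E
```

```text
time_s: 11.05
ee_pos: [0.4888, -0.1825, 0.1392]
eef_rot: [-3.14, -0.001, 1.452]
force: [-0.4, -0.0, -1.3]
grip_width: 0.0325
[-3.9000e-02  1.2300e-01  1.0617e+01  1.0000e-03]
```

View pics/s2.png

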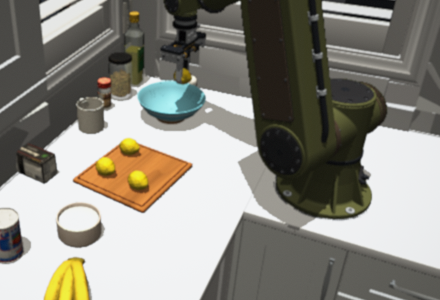

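The lemon is held at crop (185,75), above the bowl at (172,100). Three lemons remain on the board. I'll lower it and release gently.

```bash
python3 -m inch '[0,0.12,2.6,0,0,0,0, 0,0,3,0,0,0,0, 0,0,3,0,0,0,0, 0,0,1.5,0,0,0,0, 0,0,0.5,0,0,0,0, 0,0,0,0,0,0,0, 0,0,0,0,0,0,0.45, 0,0,0,0,0,0,0.55, 0,0,0,0,0,0,0.62, 0,0,0,0,0,0,0.65, 0,0,0,0,0,0,0.65, 0,0,-2,0,0,0,0.65, 0,0,-3,0,0,0,0.65, 0,0,-3,0,0,0,0.65, 0,0,-3,0,0,0,0.65, 0,0,0,0,0,0,1]' 20
python3 - <<'E'
from fit import *
print(rel([.5408,.0945,.14],np.pi/2-.02))
im,d=ctrl.camera("top"); cv2.imwrite("pics/t3.png",cv2.resize(im[140:360,200:520,::-1],None,fx=2,fy=2))
E
```

```text
time_s: 13.1
ee_pos: [0.4913, -0.1832, 0.1457]
eef_rot: [3.138, 0.001, 1.452]
force: [-0.2, 0.4, 0.9]
grip_width: 0.0681
[28.164  1.624  0.57  -0.099]
```

View pics/t3.png

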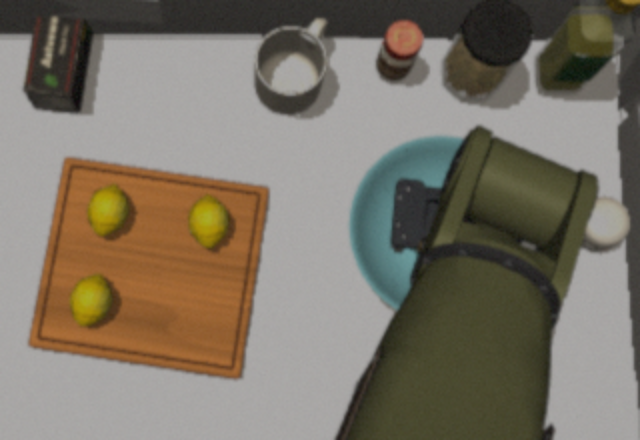

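The arm hides the bowl's inside, so I'll check it once the arm has moved away. Three lemons are on the board. Next is lemon 2 at crop (210,221).

```bash
python3 -m inch '[1.5,0.08,0,0,0,0,1, 2.8,0.16,0,0,0,0,1, 2.8,0.16,0,0,0,0,1, 2.8,0.16,0,0,0,0,1, 2.8,0.16,0,0,0,0,1, 2.8,0.16,0,0,0,0,1, 2.8,0.16,0,0,0,0,1, 2.8,0.16,0,0,0,0,1, 2.8,0.16,0,0,0,0,1, 2.8,0.16,0,0,0,0,1, 1.4,0.08,0,0,0,-0.05,1, 0,0,0,0,0,-0.05,1, 0,0,0,0,0,0,1]' 20
python3 - <<'E'
from fit import *
print(rel([.5408,.0945,.021],np.pi/2-.02))
im,d=ctrl.camera("top"); cv2.imwrite("pics/t4.png",cv2.resize(im[140:360,200:520,::-1],None,fx=2,fy=2))
E
```

```text
time_s: 14.78
ee_pos: [0.5394, 0.0944, 0.1433]
eef_rot: [-3.14, 0.0, 1.554]
force: [0.7, 0.8, -0.2]
grip_width: 0.094
[1.1000e-02 1.4100e-01 1.2232e+01 3.0000e-03]
```

View pics/t4.png

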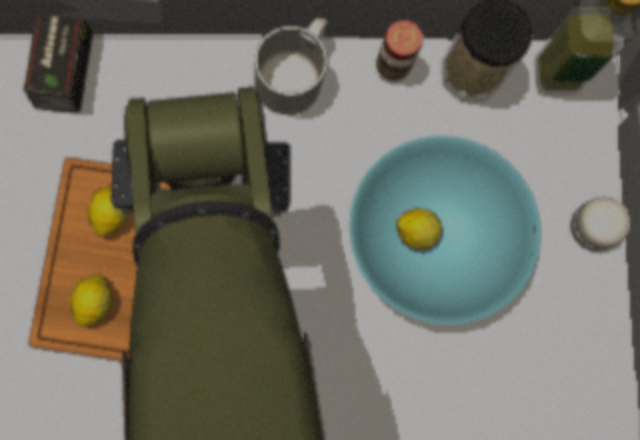

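Lemon 4 lies in the bowl at crop (420,228), left of the centre, so the second one should go to the right (−y). Now I'll squeeze lemon 2.

```bash
python3 -m inch '[0,0.14,3.2,0,0,0,1, 0,0,3.5,0,0,0,1, 0,0,3.5,0,0,0,1, 0,0,2,0,0,0,1, 0,0,0,0,0,0,0.8, 0,0,0,0,0,0,0.6, 0,0,0,0,0,0,0.55, 0,0,0,0,0,0,0.5, 0,0,0,0,0,0,0.45, 0,0,0,0,0,0,0.4, 0,0,0,0,0,0,0.2, 0,0,0,0,0,0,0, 0,0,0,0,0,0,0, 0,0,0,0,0,0,0, 0,0,0,0,0,0,0, 0,0,0,0,0,0,0, 0,0,0,0,0,0,0, 0,0,0,0,0,0,0]' 20;  python3 - <<'E'
from fit import *
print(rel([.5549,.2157,.13],np.pi/2-.16), rel([.524,-.183,.14],1.554))
im,d=ctrl.camera("top"); C=cloud("top",d)
hsv=cv2.cvtColor(im,cv2.COLOR_RGB2HSV)
m=(hsv[...,0]>18)&(hsv[...,0]<35)&(hsv[...,1]>150)&(d>0)&(np.hypot(C[...,0]-.524,C[...,1]+.183)<.09)
P=C[m];print(len(P),P.min(0),P.max(0))
for q,n,s in lemons(C,[(.554,.215)]): print(q,n,s)
E
```

```text
time_s: 17.08
ee_pos: [0.5414, 0.0942, 0.0225]
eef_rot: [3.141, 0.0, 1.552]
force: [-1.8, -2.0, 6.2]
grip_width: 0.0362
[ 12.171   1.12  -10.752   0.141] [-2.7750e+01 -1.2210e+00 -1.1752e+01 -2.0000e-03]
321 [ 0.50817125 -0.1821214   0.03927492] [ 0.55173122 -0.13219819  0.06918888]
[ 0.55446228  0.2156906  -0.16075871] 378 0.0019433599908772197
```

Lemon 2 is 36.2 mm wide, so it's soft. I'll carry it to the −y side of the bowl.

```bash
python3 -m inch '[0,0,-1,0,0,0,0, 0,0,-2,0,0,0,0, 0,0,-3,0,0,0,0, 0,0,-3,0,0,0,0, 0,0,-2.8,0,0,0,0, -1.5,-0.1,-0.3,0,0,0,0, -2.8,-0.1,-0.3,0,0,0,0, -2.8,-0.1,0,0,0,0,0, -2.8,-0.1,0,0,0,0,0, -2.8,-0.1,0,0,0,0,0, -2.8,-0.1,0,0,0,0,0, -2.8,-0.1,0,0,0,0,0, -2.8,-0.1,0,0,0,0,0, -2.8,-0.1,0,0,0,0,0, -2.8,-0.1,0,0,0,0,0, -2.8,-0.1,0,0,0,0,0, -2.7,0,0,0,0,0,0, 0,0,0,0,0,0,0, 0,0,0,0,0,0,0]' 25;  python3 - <<'E'
from fit import *
print(rel([.524,-.228,.059],1.552))
im,d=ctrl.camera("side"); cv2.imwrite("pics/s5.png",cv2.resize(im[100:300,280:480,::-1],None,fx=2.5,fy=2.5))
E
```

```text
time_s: 19.5
ee_pos: [0.5236, -0.2272, 0.1452]
eef_rot: [-3.14, -0.001, 1.552]
force: [0.1, 0.3, -1.1]
grip_width: 0.0333
[-0.08   0.045  8.615 -0.   ]
```

View pics/s5.png

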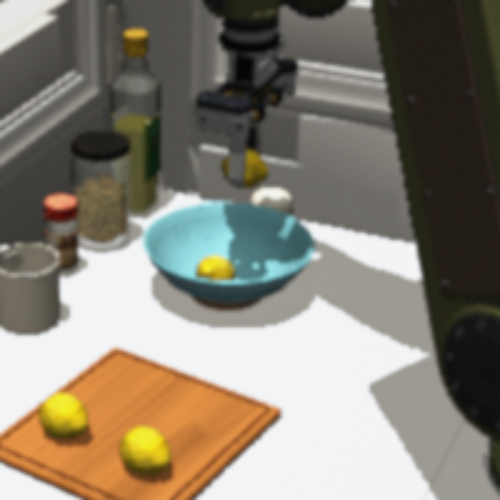

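Lemon 2 is held at crop (248,165) above the bowl, and lemon 4 is in the bowl at (215,268). I'll lower and release.

```bash
python3 -m inch '[0,0,2.5,0,0,0,0, 0,0,3,0,0,0,0, 0,0,2,0,0,0,0, 0,0,1.1,0,0,0,0, 0,0,0,0,0,0,0, 0,0,0,0,0,0,0, 0,0,0,0,0,0,0.42, 0,0,0,0,0,0,0.5, 0,0,0,0,0,0,0.55, 0,0,0,0,0,0,0.6, 0,0,0,0,0,0,0.6, 0,0,-2,0,0,0,0.6, 0,0,-3,0,0,0,0.6, 0,0,-3,0,0,0,0.6, 0,0,-2,0,0,0,0.6]' 20; python3 -c "
from fit import *
print(rel([.5547,.2157,.15],np.pi/2-.16))"
```

```text
time_s: 21.42
ee_pos: [0.5244, -0.2276, 0.1615]
eef_rot: [3.14, 0.001, 1.552]
force: [-0.2, -0.4, 0.1]
grip_width: 0.056
[44.382  2.198  1.148  0.141]
```

Next I'll check lemon 1 as well, even though the judging text implies it's hard.

```bash
python3 -m inch '[1.5,0.15,0,0,0,0,1, 3,0.15,0,0,0,0,1, 3.3,0.15,0,0,0,0,1, 3.3,0.15,0,0,0,0,1, 3.3,0.15,0,0,0,0,1, 3.3,0.15,0,0,0,0,1, 3.3,0.15,0,0,0,0,1, 3.3,0.15,0,0,0,0,1, 3.3,0.15,0,0,0,0,1, 3.3,0.15,0,0,0,0,1, 3.3,0.15,0,0,0,0,1, 3.3,0.15,0,0,0,0,1, 3.3,0.15,0,0,0,0,1, 2,0.15,0.5,0,0,0,1, 0.88,0.1,0.5,0,0,0.07,1, 0,0,0,0,0,0.07,1, 0,0,0,0,0,0,1]' 20
python3 - <<'E'
from fit import *
print(rel([.5547,.2157,.021],np.pi/2-.16))
im,d=ctrl.camera("top"); cv2.imwrite("pics/t6.png",cv2.resize(im[140:360,200:520,::-1],None,fx=2,fy=2))
C=cloud("top",d)
hsv=cv2.cvtColor(im,cv2.COLOR_RGB2HSV)
m=(hsv[...,0]>18)&(hsv[...,0]<35)&(hsv[...,1]>150)&(d>0)&(np.hypot(C[...,0]-.524,C[...,1]+.183)<.1)
P=C[m];print(len(P),P.min(0),P.max(0))
E
```

```text
time_s: 23.55
ee_pos: [0.5539, 0.2089, 0.1489]
eef_rot: [-3.14, 0.001, 1.412]
force: [0.0, -0.7, 0.2]
grip_width: 0.0938
[ 6.8400e-01 -3.0000e-02  1.2794e+01  2.0000e-03]
681 [ 0.49298693 -0.22559981  0.03709821] [ 0.55343317 -0.13079506  0.07084181]
```

View pics/t6.png

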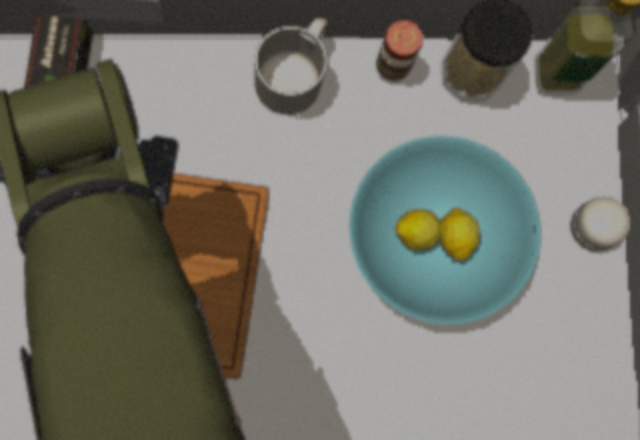

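Both soft lemons lie side by side in the bowl at crop (420,229) and (460,235). Now I'll squeeze lemon 1.

```bash
python3 -m inch '[0.68,0,2.8,0,0,0,1, 0,0,3.5,0,0,0,1, 0,0,3.5,0,0,0,1, 0,0,3,0,0,0,1, 0,0,0,0,0,0,0.8, 0,0,0,0,0,0,0.6, 0,0,0,0,0,0,0.55, 0,0,0,0,0,0,0.5, 0,0,0,0,0,0,0.45, 0,0,0,0,0,0,0.4, 0,0,0,0,0,0,0.2, 0,0,0,0,0,0,0, 0,0,0,0,0,0,0, 0,0,0,0,0,0,0, 0,0,0,0,0,0,0, 0,0,0,0,0,0,0, 0,0,0,0,0,0,0]' 20
```

```text
time_s: 25.72
ee_pos: [0.5557, 0.2155, 0.0226]
eef_rot: [3.141, -0.0, 1.412]
force: [-0.7, -1.4, 4.0]
grip_width: 0.0458
```

Lemon 1 is 45.8 mm wide, so it's hard. I'll release it, lift, and clear the board so I can see everything.

```bash
python3 -m inch '[0,0,0,0,0,0,0.6, 0,0,0,0,0,0,0.8, 0,0,0,0,0,0,1, 0,0,0,0,0,0,1, 0,0,-2,0,0,0,1, 0,0,-3,0,0,0,1, 0,0,-3.5,0,0,0,1, 0,0,-3.5,0,0,0,1, 0,0,-3.5,0,0,0,1, 0,0,-2,0,0,0,1, -3,-0.5,0,0,0,0,1, -3.5,-0.5,0,0,0,0,1, -3.5,-0.5,0,0,0,0,1, -3.5,-0.5,0,0,0,0,1, -3.5,-0.5,0,0,0,0,1, -2,0,0,0,0,0,1, 0,0,0,0,0,0,1, 0,0,0,0,0,0,1]' 20
python3 - <<'E'
from fit import *
im,d=ctrl.camera("top"); cv2.imwrite("pics/t7.png",cv2.resize(im[140:360,200:520,::-1],None,fx=2,fy=2))
C=cloud("top",d)
for q,n,s in lemons(C,[(.554,.215),(.445,.2326)]): print(q,n,s)
for k in ["timer","mug","crock"]:
    r=ctrl.place_of("top",k)[0]; print(k,round(r["score"],2),np.round(r["centre"]))
E
```

```text
time_s: 27.98
ee_pos: [0.5008, 0.0324, 0.1977]
eef_rot: [3.141, -0.0, 1.412]
force: [-0.0, 0.1, 0.8]
grip_width: 0.094
[ 0.55433804  0.21638768 -0.21165681] 411 0.0020233772519468057
[ 0.4451031   0.23286236 -0.29347034] 427 0.0020052089918751017
timer 0.59 [498. 250.]
mug 0.78 [346. 176.]
crock 0.92 [164. 267.]
```

View pics/t7.png

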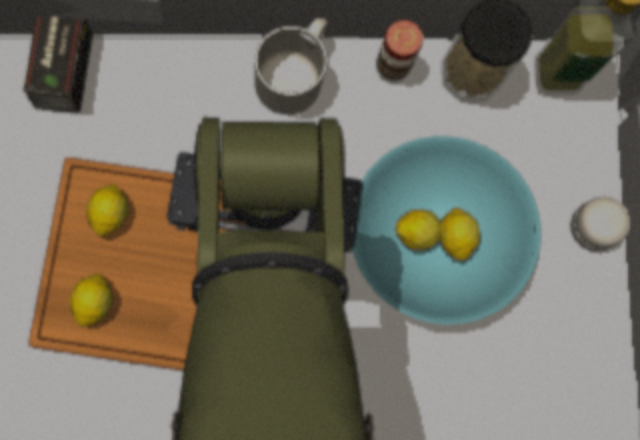

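The hard lemons lie on the board at crop (108,211) and (92,300), and the soft ones are in the bowl at (420,229) and (460,235). The gripper is clear of everything.

```bash
python3 -c "
from station import ctrl
print(ctrl.hand_in())"
```

```text
the job is handed in; nothing more can be done
None
```

Both soft lemons are in the blue bowl and both hard ones are still on the board. I handed the job in at about 28 s of the 72 s allowed; it reports no verdict.

I squeezed all four lemons across their width at 20 N on each finger:

| Lemon (start x, y in m) | Width under 20 N | Result |
|---|---|---|
| 0.445, 0.233 | 46.0 mm | hard, left on the board |
| 0.424, 0.111 | 35.7 mm | soft, put in the bowl |
| 0.541, 0.094 | 36.2 mm | soft, put in the bowl |
| 0.555, 0.216 | 45.8 mm | hard, left on the board |

- **Last picture:** the two soft lemons lie side by side near the middle of the upright bowl. The two hard ones are within about 1 mm of where they started, and the gripper is open and clear.
- **Bystanders:** the timer, mug and crock were found within about 3 pixels of where they were at the start. That is within the detector's scatter, and the arm never went near them.
- **Grip force:** I never set it above 25 N, well under the 45 N bruise limit. The contact force itself is not reported.
- **Checks:** none failed. The lemons' fitted direction was unreliable whenever the arm partly hid one, so I used only the unobstructed fits.

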